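# Hang three ornaments on a balance rack without tipping it

## Task

Hang the three lacquered ornaments by their hooks on the pivoting drying bar: the two small blue ones on the two seats of the left arm, the large red one, twice as heavy, on the single seat of the right arm. Work from side to side (a small one, then the large one, then the other small one) so that the bar never tips down to its stops, and leave it hanging still and level. Do not knock over any ornament or disturb the other things on the table.

Things in the scene. Friction and masses are not known exactly. Their poses are not given: they have to be found in the camera images.
- small_a: Small blue turned wooden ornament, 40 mm diameter x 46 mm high with a white band, about 60 g (+-7 %), standing on its flat foot; on its top a strap hook and above that a grip tab, 154 mm tall in all. Origin: centre of the foot; z up; the hook's mouth opens to +x (its full-height leg is at -x), at the start away from the robot within 0.5 rad. Belongs on the two-seat arm; both small ones are alike.
- small_b: Small blue turned wooden ornament, 40 mm diameter x 46 mm high with a white band, about 60 g (+-7 %), standing on its flat foot; on its top a strap hook and above that a grip tab, 154 mm tall in all. Origin: centre of the foot; z up; the hook's mouth opens to +x (its full-height leg is at -x), at the start away from the robot within 0.5 rad. Belongs on the two-seat arm; both small ones are alike.
- large: Large red turned wooden ornament, 52 mm diameter x 54 mm high with a white band, about 120 g (+-7 %), standing on its flat foot; on its top a strap hook and above that a grip tab, 162 mm tall in all. Origin: centre of the foot; z up; the hook's mouth opens to +x (its full-height leg is at -x), at the start away from the robot within 0.5 rad. Belongs on the single seat.
- small_a_hang (a point): Point of small_a where the bar's centre lies when hung: on axis, 105 mm above foot. Strap 12 mm wide (y): leg inside at x=-14, steep inverted-V saddle (inner apex z=116), short leg inside at x=+14 with flared tip to x=+20, z=87. Mouth on +x from z=49 (ornament's top) to 87: come from the rack's -x side, hook +x along rack +x, bar entering the mouth, then lower till the V rests on the bar.
- small_a_tab (a point): Grip point (TCP height) in the black tab of small_a: on axis, 138 mm above the foot. Tab 14 mm (x) x 20 mm (y), from 118 to 154 mm above the foot; grip from above, fingers closing along the ornament's x. Axes as the ornament's.
- small_b_hang (a point): Point of small_b where the bar's centre lies when hung: on axis, 105 mm above foot. Strap 12 mm wide (y): leg inside at x=-14, steep inverted-V saddle (inner apex z=116), short leg inside at x=+14 with flared tip to x=+20, z=87. Mouth on +x from z=49 (ornament's top) to 87: come from the rack's -x side, hook +x along rack +x, bar entering the mouth, then lower till the V rests on the bar.
- small_b_tab (a point): Grip point (TCP height) in the black tab of small_b: on axis, 138 mm above the foot. Tab 14 mm (x) x 20 mm (y), from 118 to 154 mm above the foot; grip from above, fingers closing along the ornament's x. Axes as the ornament's.
- large_hang (a point): Point of large where the bar's centre lies when hung: on axis, 113 mm above foot. Strap 12 mm wide (y): leg inside at x=-14, steep inverted-V saddle (inner apex z=124), short leg inside at x=+14 with flared tip to x=+20, z=95. Mouth on +x from z=57 (ornament's top) to 95: come from the rack's -x side, hook +x along rack +x, bar entering the mouth, then lower till the V rests on the bar.
- large_tab (a point): Grip point (TCP height) in the black tab of large: on axis, 146 mm above the foot. Tab 14 mm (x) x 20 mm (y), from 126 to 162 mm above the foot; grip from above, fingers closing along the ornament's x. Axes as the ornament's.
- rack: Fixed steel stand: foot plate 130 x 150 x 12 mm, slim central post with a fork up to 216 mm above the table, a cross-piece with two rubber stops at y = +-50 mm, top 180 mm up. Origin: centre of the foot's underside; y runs along the level bar, x across it, away from the robot. Turned by up to 0.25 rad.
- bar (a joint): Tilt (rad) of the bar, a rod 14 mm in diameter, 320 mm long, pivot 200 mm above the table. 0 level, + lifts the left (+y) end; stops at +-0.25. Centring spring 0.45 N m/rad, damper 0.15 N m s/rad: a released load sinks over 1 s. Alone, a small one tilts it 0.17 (outer seat) or 0.11 (inner); the large or both small alone put it on the stop; large with one small 0.09 to 0.18; all three balance.
- seat_outer (a point): Seat on the left arm, outer one of two, 135 mm from the pivot, on the bar's centre line; moves with the bar. 25 mm of clear rod between two brass collars (24 mm diameter, 4 mm thick), where the 12 mm hook strap goes. Axes: y along the bar, x across it away from the robot.
- seat_inner (a point): Seat on the left arm, inner one of two, 85 mm from the pivot, on the bar's centre line; moves with the bar. 25 mm of clear rod between two brass collars (24 mm diameter, 4 mm thick), where the 12 mm hook strap goes. Axes: y along the bar, x across it away from the robot.
- seat_single (a point): Seat on the right arm, its only one, 110 mm from the pivot, on the bar's centre line; moves with the bar. 25 mm of clear rod between two brass collars (24 mm diameter, 4 mm thick), where the 12 mm hook strap goes. Axes: y along the bar, x across it away from the robot.
- ink: Bystander: black ink jar, 54 dia x 57 mm, resting on the table; origin at the centre of its underside. Leave it alone.
- bottle_white: Bystander: white paint bottle, 42 dia x 120 mm, resting on the table; origin at the centre of its underside. Leave it alone.
- bottle_red: Bystander: red paint bottle, 42 dia x 125 mm, resting on the table; origin at the centre of its underside. Leave it alone.
- tape: Bystander: roll of masking tape, 104 dia x 24 mm, resting on the table; origin at the centre of its underside. Leave it alone.
- rubber_eraser: Bystander: blue and white eraser, 23 x 45 x 13 mm, resting on the table; origin at the centre of its underside. Leave it alone.
- cup: Bystander: blue water cup, 85 dia x 93 mm, resting on the table; origin at the centre of its underside. Leave it alone.
- tube_green: Bystander: green-labelled paint tube, 32 x 114 x 27 mm, resting on the table; origin at the centre of its underside. Leave it alone.

How it is judged:
By the outcome, as a careful person would: the job done as asked, in the order asked, and still so for the second after the job is handed in, with the robot touching nothing.
It also fails if it takes over 72 s, if anything falls off the work surface, if the arm or the gripper's body presses on something with over 40 N, if the wrist force passes 120 N, or if a joint passes its speed limit or range.

## Robot

A 7-joint arm with a two-finger parallel gripper is mounted at the origin on a cart in front of the work surface, level with it; the furniture and walls round the work are solid. World frame = base frame: x ahead of the robot, y to its left, z up, the work surface at z = 0. Lengths are in mm, angles in rad, forces in N, time in s.
With the tool pointing down it reaches from about 400 to 875 mm from the base axis. Payload 19.3 kg.
Tool frame: the origin (TCP) lies between the finger pads, 19 mm behind the fingertips; this is the grasp point; z points along the fingers, y is the line along which they close (so a half turn about z gives the same grasp; the last joint's range is limited). The gripper opens to 85 mm and grips with 20 to 120 N. Pads are 22 mm wide; open, the fingers measure 114 mm over their backs; the gripper's body (76 mm by 85 mm) begins 54 mm behind the grasp point. The pads swing forward as they close: fully open they stand 13 mm farther back than shut.
Start: joints at [-1.264, 0.521, -0.036, 1.599, 0.021, 1.021, -0.113], TCP at [229.985, 581.139, 249.991] pointing down, gripper open.
Joint ranges: [-2.91, 2.91], [-0.3, 2.13], [-1.5, 1.42], [0.17, 2.43], [-1.26, 4.41], [0.16, 1.93], [-2.52, 2.52]. Speed limits (rad/s): [1.89, 1.89, 2.39, 2.39, 3.01, 3.01, 3.01].

## Interface

Orientations are given as [roll, pitch, yaw] about the fixed x, y, z axes, in that order (R = Rz(yaw) Ry(pitch) Rx(roll)).
In Python, from station import * gives the robot as it stands.
- The arm moves only by the tool apply_moves, never from a script. Its argument "rows" is a list of rows, each a list of 4 numbers: the shift along the tool's x, y, z in cm, then the turn about the tool's z in rad. A call has 1 to 20 rows; each row shifts and turns the commanded pose from where the row before left it, along the tool's axes as they then stand; what a row does not reach is not made up. A row lasts 1/8 s, in which the tool goes at most 62.5 mm and 10.7 degrees, less where a joint would pass 70% of its speed; a pose out of reach is approached as far as the arm can. A call with a gripper value outside its range is refused whole. "gripper" is the finger opening in cm, from 0 to 8.54, set as the call begins (left out, the last holds). The fingers move at their own pace and stop on an object; "newtons" is the grip in N (left out, the last holds). Time passes only in rows, so rows that do not move let the fingers close. It gives the time, the measured TCP pose, the force, the opening and the grip force at its end, in the units of the state.
- sense(): the state, without advancing time (a new reading comes with each control period).
- grab_frame(name): name is "scene" or "top" or "wrist"; returns a dict with "image" (420x560x3 uint8, blue, green, red), "z_map" (420x560 float32, mm along the optical axis (not along the pixel's ray), 0 where there is no reading), "vertical_fov" (degrees; the focal length in pixels is half the picture's height over the tangent of half this angle, whatever the lens; pixels are square), "cx", "cy" (the principal point, pixels), "R" (3x3) and "t" (3): a world point X has camera coordinates R X + t; the wrist camera has in their place "tool_from_camera" (4x4, takes a point from camera to tool coordinates, whose origin is the TCP and whose axes are the flange's). Camera axes: x right, y down, z forward; pixel columns grow to the right and rows downward; lengths in mm; the calibration is good to about 2 mm. A picture is of the moment at which its call begins: read the wrist's pose just before it.
- close_job(): hands the job in; it is judged then, once.
Trained networks look in a picture, given as the dict that the camera call returned (one of the last four; its "shot" number tells which), for a name from the list of things; names that differ only in an ending like _2 or _b are one class to them, and where a whole thing is asked for, a point or a joint stands for the part that bears it (a point fixed in the world has none). Each returns a list of dicts, best first, with "score" (0 to 1); they miss things now and then, are a little off and sometimes report something else, mostly with a low value. They report only what shows in the picture. A call takes as long as a camera call.
- regions_of(target, picture): "region" (420x560 bool, what is visible of it) and "rect" ([left, top, width, height] in pixels, round what is visible of it).
The state is a dict: "clock": time; "joint_pos": joint angles; "qvel": joint speeds; "joint_torque": joint torques, N m; "position": TCP position; "eef_rot": TCP orientation; "wrist_force": force on the tool from outside, world axes, zero at the start; "torque": the same for the moment, N m; "gripper_width": opening from 0.0 (shut) to 1.0 (fully open); "finger_force": force on a finger pad.
Only numpy, scipy, OpenCV 4.12 (cv2) and the standard library are available. Lean on these libraries where they do the work, as an engineer would, in place of code of your own. Each camera call takes 0.05 s, during which the arm holds its last target. There are 200 camera calls.

## Working session

There is one attempt and no reset: what is moved stays moved. The work goes in short steps, Python scripts to look and compute and a tool call to move; the robot and the scene stay as the last step left them, time stands still between calls to the robot, and variables do not carry over. Pictures are saved under pics/ and viewed, at most 10 in all, crops included, and the job is handed in when it is done.

Besides the shell and the picture viewer there is one more tool, called as name(argument=value, ...), one argument or row to a line, values as JSON. apply_moves: Moves the arm, as the interface text tells. Its arguments: {"type":"object","properties":{"rows":{"type":"array"},"gripper":{"type":"number"},"newtons":{"type":"number"}},"required":["rows"]}

```bash
mkdir -p pics; ls; python3 - <<'E'
from station import *
import cv2,numpy as np
s=sense(); print(s)
fs=[]
for n in ("scene","top"):
    f=grab_frame(n); fs.append(f); cv2.imwrite(f"pics/{n}0.png",f["image"])
    print(n,f["vertical_fov"],f["cx"],f["cy"],f["R"],f["t"])
E
```

```text
pics
{'clock': 0.0, 'joint_pos': array([-1.26416598,  0.52200663, -0.03631538,  1.59996766,  0.02117543,
        1.02111374, -0.11283008]), 'qvel': array([-2.33262637e-04,  1.11670115e-03,  1.58520260e-04, -1.03575404e-03,
       -6.02594705e-05, -1.04578997e-04, -1.67372647e-03]), 'joint_torque': array([ 2.13032858e-03, -9.27081084e+01,  1.98062718e+00, -3.69934058e+01,
        1.79686316e-02,  7.90926861e-03,  6.34146704e-05]), 'position': array([229.90556414, 580.85333067, 249.44490076]), 'eef_rot': array([-3.14048314e+00,  6.41527080e-05,  2.76469830e+00]), 'wrist_force': array([1.04173679, 0.13446051, 0.2181528 ]), 'torque': array([-0.01931762,  0.02899943, -0.00616988]), 'finger_force': 0.0, 'gripper_width': 1.0001465379532124}
scene 50.111166450611165 280.05963499328544 214.34484525705267 [[ 0.79631025 -0.60487733  0.00366164]
 [-0.29084774 -0.38818958 -0.87448067]
 [ 0.53037494  0.69529294 -0.48504655]] [-387.70580155  265.00582508 1195.60857357]
top 46.452936251171096 285.67398507950793 211.7231748185208 [[-0.02208676 -0.99971864  0.00865004]
 [-0.99166789  0.02080891 -0.127129  ]
 [ 0.12691323 -0.01138583 -0.99184847]] [  13.9346237   535.15140396 1921.52424376]
```

View pics/scene0.png

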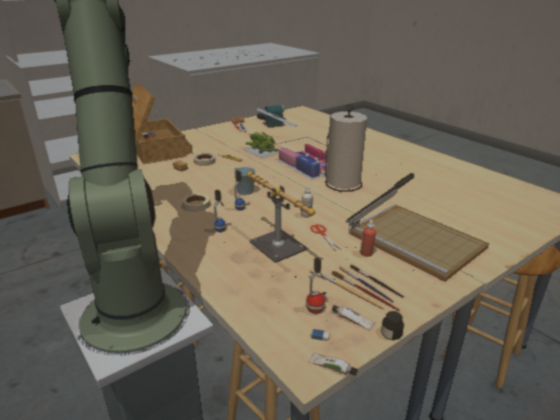

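View pics/top0.png

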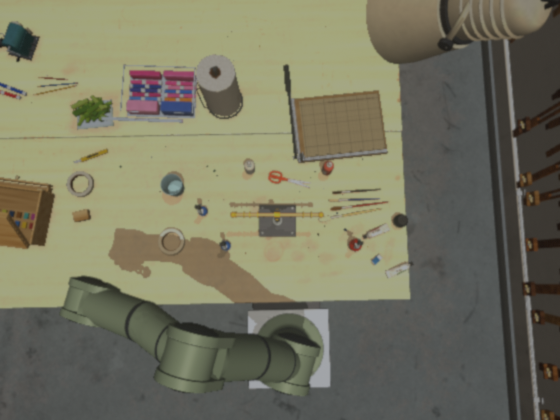

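```bash
cat > h.py <<'E'
from station import *
import cv2,numpy as np
def foc(f): return 210/np.tan(np.radians(f["vertical_fov"])/2)
def world(f,s=None):
    """HxWx3 world points and validity"""
    z=f["z_map"].astype(float); v,u=np.mgrid[:420,:560]; k=foc(f)
    P=np.stack([(u-f["cx"])/k*z,(v-f["cy"])/k*z,z],-1)
    if "R" in f: W=(P-f["t"])@f["R"]
    else:
        from scipy.spatial.transform import Rotation as Ro
        T=np.array(f["tool_from_camera"]); P=P@T[:3,:3].T+T[:3,3]
        W=P@Ro.from_euler('xyz',s["eef_rot"]).as_matrix().T+s["position"]
    return W,z>0
E
python3 - <<'E'
from h import *
for n in ("scene","top"):
    f=grab_frame(n); W,ok=world(f)
    for t in ("small_a","large","rack","bar","small_a_tab","large_tab","ink","bottle_white","bottle_red","tape","cup","tube_green","rubber_eraser"):
        for r in regions_of(t,f)[:3]:
            if r["score"]<.3: continue
            P=W[r["region"]&ok]
            print(n,t,round(r["score"],2),r["rect"],len(P),np.median(P,0).round(),P.min(0).round() if len(P) else 0,P.max(0).round())
E
```

```text
scene small_a 0.66 [233.0, 171.9, 14.3, 41.0] 225 [541. 327.  47.] [525. 308.  -6.] [656. 542. 154.]
scene small_a 0.48 [211.9, 190.6, 15.3, 42.3] 221 [401. 233.  41.] [386. 217.  -5.] [511. 428. 155.]
scene large 0.82 [306.3, 261.5, 19.0, 50.6] 555 [ 391. -280.   44.] [ 372. -301.   -4.] [569. -91. 164.]
scene rack 0.81 [251.0, 172.4, 63.9, 90.0] 1888 [500.  26.  15.] [ 437. -138.   -5.] [780. 491. 216.]
scene bar 0.71 [246.6, 172.4, 68.7, 42.5] 334 [500.  10. 204.] [ 490. -138.   64.] [661. 409. 213.]
scene small_a_tab 0.61 [232.7, 170.1, 10.8, 39.7] 151 [541. 325.  33.] [525. 308.  -3.] [566. 345. 154.]
scene large_tab 0.81 [304.7, 257.3, 23.6, 57.5] 572 [ 391. -280.   44.] [ 372. -301.   -4.] [569. -91. 164.]
scene ink 0.81 [384.2, 311.9, 23.4, 26.7] 509 [ 478. -469.   39.] [ 462. -487.    2.] [ 509. -435.   60.]
scene bottle_white 0.78 [303.0, 186.1, 9.9, 29.3] 205 [708. 131.  71.] [506. -93.  -3.] [858. 279. 210.]
scene bottle_white 0.67 [361.2, 221.8, 15.4, 34.3] 418 [ 696. -182.   57.] [ 683. -195.   -4.] [805. -78. 119.]
scene bottle_white 0.37 [307.8, 351.7, 48.8, 20.7] 511
[... 2097 characters left out ...]
.9, 93.0, 33.9] 1403 [503.  37.  16.] [ 439. -128.   -9.] [572. 213. 224.]
top tape 0.7 [155.3, 228.7, 32.4, 24.2] 319 [431. 465.  24.] [381. 411.  -2.] [481. 515.  39.]
top cup 0.88 [159.8, 172.4, 25.0, 24.6] 448 [656. 460.  30.] [605. 407. -13.] [710. 515. 103.]
top tube_green 0.65 [389.8, 261.4, 20.0, 15.2] 189 [ 298. -436.   16.] [ 267. -497.   -6.] [ 325. -390.   34.]
top tube_green 0.3 [192.3, 202.0, 16.9, 15.1] 107 [545. 333.  48.] [530. 317.  -4.] [575. 367. 163.]
top rubber_eraser 0.52 [325.4, 161.7, 8.1, 10.7] 129 [ 700. -163.   86.] [ 686. -184.   -6.] [ 728. -146.  129.]
top rubber_eraser 0.41 [375.9, 256.0, 2.8, 7.2] 37 [ 340. -355.   13.] [ 328. -368.    1.] [ 352. -341.   26.]
```

```bash
python3 - <<'E'
from h import *
f=grab_frame("wrist"); print(np.array(f["tool_from_camera"]).round(3), f["vertical_fov"])
for n in ("scene","top"):
    f=grab_frame(n); W,ok=world(f); print(n,"campos",(-f["R"].T@f["t"]).round())
    X,Y,Z=W[...,0],W[...,1],W[...,2]
    m=ok&(Z>196)&(Z<222)&(abs(X-503)<60)&(abs(Y-30)<185)
    P=W[m]; vx,vy,x0,y0=cv2.fitLine(P[:,:2].astype(np.float32),cv2.DIST_HUBER,0,.01,.01).ravel()
    t=(P[:,:2]-[x0,y0])@[vx,vy]; print("bar",x0,y0,"dir",vx,vy,"ends",[ (x0+vx*q,y0+vy*q) for q in np.percentile(t,[0,1,99,100])],"slope",np.polyfit(t,P[:,2],1))
    m=ok&(Z>2)&(Z<30)&(abs(X-503)<90)&(abs(Y-30)<100); P=W[m]; print("foot",cv2.minAreaRect(P[:,:2].astype(np.float32)),P.mean(0))
    for c in ((401,233),(541,327),(391,-275)):
        d=np.hypot(X-c[0],Y-c[1])<45
        for lo,hi in((118,160),(60,116),(10,50)):
            P=W[ok&d&(Z>lo)&(Z<hi)]
            if len(P): print(c,lo,len(P),P.mean(0).round(1),P.min(0).round(),P.max(0).round())
E
```

```text
[[ 1.00000e-03 -9.66000e-01 -2.59000e-01  6.40340e+01]
 [ 1.00000e+00  1.00000e-03 -1.00000e-03  5.85000e-01]
 [ 1.00000e-03 -2.59000e-01  9.66000e-01 -1.23857e+02]
 [ 0.00000e+00  0.00000e+00  0.00000e+00  1.00000e+00]] 66.57309248143083
scene campos [-248. -963.  813.]
bar 499.7698 16.24895 dir 0.020270465 0.99979454 ends [(np.float64(496.6639600982602), np.float64(-136.93982587029322)), (np.float64(496.72400166741915), np.float64(-133.9784121406214)), (np.float64(503.42104215320165), np.float64(196.33786574102973)), (np.float64(503.4601997680519), np.float64(198.26922596134094))] slope [8.33467976e-04 2.04517642e+02]
foot ((502.9874267578125, 27.6180419921875), (190.25216674804688, 179.5748748779297), 89.02912139892578) [496.03872495  22.56745471  11.05292711]
(401, 233) 118 66 [403.8 237.1 137.7] [396. 225. 118.] [415. 251. 155.]
(401, 233) 60 58 [399.3 239.2  93. ] [385. 230.  61.] [427. 252. 115.]
(401, 233) 10 115 [400.7 230.9  29.8] [385. 218.  10.] [424. 251.  50.]
(541, 327) 118 51 [544.1 328.  138.5] [536. 318. 120.] [555. 348. 156.]
(541, 327) 60 40 [539.8 332.1  93.4] [5
[... 856 characters left out ...]
3  34.12380318  11.17409404]
(401, 233) 118 24 [406.1 243.5 147.5] [399. 235. 119.] [415. 255. 158.]
(401, 233) 60 18 [406.  243.7  99. ] [390. 237.  61.] [427. 252. 112.]
(401, 233) 10 55 [401.3 234.4  31.1] [357. 204.  10.] [429. 262.  49.]
(541, 327) 118 24 [546.2 335.2 150.6] [541. 326. 120.] [552. 347. 160.]
(541, 327) 60 20 [542.6 338.  101.2] [531. 329.  72.] [565. 345. 114.]
(541, 327) 10 69 [540.8 329.   31.8] [500. 292.  11.] [566. 368.  50.]
(391, -275) 118 13 [ 399.  -265.8  143. ] [ 391. -277.  118.] [ 410. -260.  159.]
(391, -275) 60 18 [ 393.8 -267.    87.9] [ 382. -278.   60.] [ 415. -261.  116.]
(391, -275) 10 86 [ 396.8 -263.7   37.3] [ 354. -317.   10.] [ 425. -244.   50.]
```

apply_moves(
  rows=[
    [-4.8, -1.5, -0.4, 0],
    [-4.8, -1.5, -0.4, 0],
    [-4.8, -1.5, -0.4, 0],
    [-4.8, -1.5, -0.4, 0],
    [-4.8, -1.5, -0.4, 0],
    [-4.8, -1.5, -0.4, 0],
    [-4.8, -1.5, -0.4, 0],
    [-4.8, -1.5, -0.4, 0],
    [0, 0, 0, 0.17],
    [0, 0, 0, 0.17],
    [0, 0, 0, 0.17],
    [0, 0, 0, 0.17],
    [0, 0, 0, 0.17],
    [0, 0, 0, 0.17],
    [0, 0, 0, 0.17],
    [0, 0, 0, 0],
    [0, 0, 0, 0],
  ],
)

```text
clock: 3.78
position: [542.8, 328.3, 282.0]
eef_rot: [-3.142, 0.0, 1.579]
wrist_force: [-0.0, 0.5, -0.2]
gripper_width: 1.002
finger_force: 0.0
```

```bash
cat >> h.py <<'E'
def look(name):
    s=sense(); f=grab_frame("wrist"); cv2.imwrite(f"pics/{name}.png",f["image"]); return s,f,*world(f,s)
def orn(W,ok,c,H,r=32):
    """c ~ world xy; H tab-centre height above foot. prints slices"""
    X,Y,Z=W[...,0],W[...,1],W[...,2]; d=ok&(np.hypot(X-c[0],Y-c[1])<r)
    for nm,lo,hi in (("tabtop",H+12,H+22),("tab",H-16,H+12),("strap",H-52,H-18),("body",10,H-90)):
        P=W[d&(Z>lo)&(Z<hi)]
        if len(P)<5: print(nm,len(P)); continue
        R=cv2.minAreaRect(P[:,:2].astype(np.float32))
        print(nm,len(P),P.mean(0).round(1),P.min(0).round(1),P.max(0).round(1),np.round(R[0],1),np.round(R[1],1),round(R[2],1))
E
python3 - <<'E'
from h import *
s,f,W,ok=look("w1"); print(s["position"],s["eef_rot"],s["clock"])
orn(W,ok,(544,331),138)
for r in regions_of("small_a",f)[:2]: print(r["score"],r["rect"])
E
```

```text
[542.82520458 328.32103341 281.98072024] [-3.14156336e+00  7.66621227e-05  1.57892901e+00] 3.775
tabtop 394 [549.2 334.5 153.5] [542.  324.  150.1] [556.6 344.1 156.9] [549.2 334. ] [19.9 13.8] 83.4
tab 108 [548.8 342.5 137.4] [541.8 330.7 122.1] [557.2 344.2 149.9] [547.  339.6] [18.2  9.6] 32.3
strap 253 [548.5 334.7 104.3] [531.7 326.7  86.1] [568.5 341.5 113.3] [550.3 333.7] [12.  36.7] 83.8
body 520 [551.3 342.3  35.7] [528.7 324.9  12.1] [568.6 353.8  48. ] [549.6 340.5] [26.8 40.4] 83.0
0.82 [267.7, 160.2, 34.7, 54.5]
0.56 [115.7, 232.3, 71.7, 67.6]
```

View pics/w1.png

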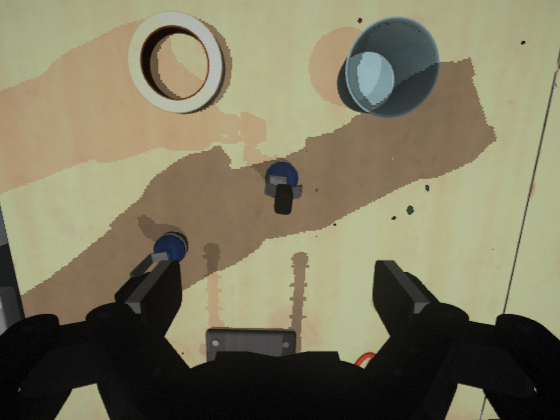

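apply_moves(
  rows=[
    [0.57, 0.65, 0, 0.12],
    [0, 0, 4, 0],
    [0, 0, 4, 0],
    [0, 0, 3, 0],
    [0, 0, 2, 0],
    [0, 0, 1.4, 0],
    [0, 0, 0, 0],
    [0, 0, 0, 0],
  ],
)

```text
clock: 4.88
position: [549.8, 334.2, 139.0]
eef_rot: [3.141, -0.001, 1.455]
wrist_force: [-0.2, 0.1, 0.1]
gripper_width: 1.001
finger_force: 0.0
```

apply_moves(
  rows=[
    [0, 0, 0, 0],
    [0, 0, 0, 0],
    [0, 0, 0, 0],
    [0, 0, 0, 0],
    [0, 0, 0, 0],
    [0, 0, 0, 0],
    [0, 0, 0, 0],
    [0, 0, 0, 0],
  ],
  gripper=0.8,
  newtons=40,
)

```text
clock: 5.88
position: [549.4, 334.1, 138.1]
eef_rot: [3.142, -0.0, 1.455]
wrist_force: [-1.3, -0.2, 4.8]
gripper_width: 0.16
finger_force: 44.7
```

apply_moves(
  rows=[
    [0, 0, -1, 0],
    [0, 0, -3, 0],
    [0, 0, -4, 0],
    [0, 0, -4, -0.05],
    [0, 0, -3, -0.045],
    [0, 0, -2, 0],
    [0, -2, 0, 0],
    [0, -3, 0, 0],
    [0, -3, 0, 0],
    [-1, -3, 0, 0],
    [-3, 0, 0, 0],
    [-4, 0, 0, 0],
    [-4, 0, 0, 0],
    [-3, 0, 0, 0],
    [-2, 0, 0, 0],
    [0, 0, 0, 0],
    [0, 0, 0, 0],
    [0, 0, 0, 0],
  ],
)

```text
clock: 8.12
position: [435.8, 167.2, 307.9]
eef_rot: [-3.141, 0.0, 1.551]
wrist_force: [-0.0, -0.3, 0.2]
gripper_width: 0.158
finger_force: 44.0
```

```bash
cat >> h.py <<'E'
def barfit(W,ok,c=(503,31),box=60):
    X,Y,Z=W[...,0],W[...,1],W[...,2]
    m=ok&(Z>165)&(Z<240)&(abs(X-c[0])<25)&(abs(Y-c[1])<170)
    P=W[m]
    for it in range(4):
        # rod points: fit line in xy, and z upper
        a=np.polyfit(P[:,1]-c[1],P[:,0],1); r=P[:,0]-np.polyval(a,P[:,1]-c[1])
        b=np.polyfit(P[:,1]-c[1],P[:,2],1); q=P[:,2]-np.polyval(b,P[:,1]-c[1])
        P=P[(abs(r)<9)&(abs(q)<9)]
    print("n",len(P),"x=%.4f*dy+%.1f"%tuple(a),"z=%.4f*dy+%.1f"%tuple(b),"y",P[:,1].min().round(1),P[:,1].max().round(1))
    return P
E
python3 - <<'E'
from h import *
s,f,W,ok=look("w2"); print(s["position"],s["eef_rot"],s["clock"])
P=barfit(W,ok)
np.save("P.npy",P)
# collars: bins along y of x-width
for y in range(80,200,3):
    q=P[abs(P[:,1]-y)<1.5]
    if len(q)>3: print(y,len(q),q[:,0].min().round(1),q[:,0].max().round(1),q[:,2].max().round(1))
orn(W,ok,(403,240),138)
for n in("scene","top"):
    g=grab_frame(n); print(n); barfit(*world(g))
E
```

```text
[435.78430827 167.18128654 307.89483913] [-3.14146255e+00  1.18504859e-04  1.55098096e+00] 8.125
n 2634 x=0.0225*dy+504.2 z=0.0299*dy+202.8 y 94.3 201.0
104 12 497.2 500.4 207.6
107 88 497.2 514.7 209.3
110 68 501.5 514.4 208.5
113 61 501.2 513.9 207.9
116 62 501.3 515.0 208.5
119 65 501.3 514.6 208.0
122 64 501.8 514.4 208.4
125 66 501.6 515.0 208.2
128 67 501.4 514.9 208.8
131 20 502.2 512.4 210.7
134 88 498.1 515.2 211.9
137 157 497.9 515.4 211.7
140 66 502.0 514.6 207.5
143 68 502.2 515.6 207.8
146 68 501.9 515.3 207.8
149 80 502.0 514.8 207.8
152 29 502.3 514.3 209.4
155 98 498.4 515.9 212.8
158 146 498.5 515.4 212.3
161 73 502.6 515.9 207.9
164 75 502.4 515.5 208.0
167 74 502.3 515.1 207.8
170 79 502.4 515.8 207.9
173 81 502.7 515.6 208.0
176 71 502.9 516.2 208.6
179 83 502.8 516.2 208.5
182 59 499.4 516.6 212.6
185 148 499.1 516.6 213.3
188 75 500.8 516.6 210.2
191 102 499.9 516.0 211.8
194 112 499.5 516.9 212.1
197 126 499.6 516.8 212.1
tabtop 396 [408.4 241.3 153.5] [400.3 230.9 150.2] [416.  251.8 155.9] [408.2 241.3] [13.8 19.9] 10.2
tab 56 [414.7 240.8 139.3] [405.7 230.9 123.5] [416.3 251.2 149.9] [413.3 239.6] [21.5  8.6] 70.9
strap 233 [415.2 242.3 103.9] [390.8 233.5  89.2] [427.5 249.7 114.4] [409.1 241.3] [36.9 11.9] 8.8
body 372 [413.4 236.9  34.2] [393.4 221.2  19. ] [427.8 261.5  45.7] [412.8 239.6] [40.3 30.5] 72.1
scene
n 262 x=0.0139*dy+499.0 z=-0.0042*dy+200.9 y -136.2 198.8
top
n 259 x=0.0290*dy+504.8 z=-0.0037*dy+206.8 y -131.4 134.4
```

View pics/w2.png

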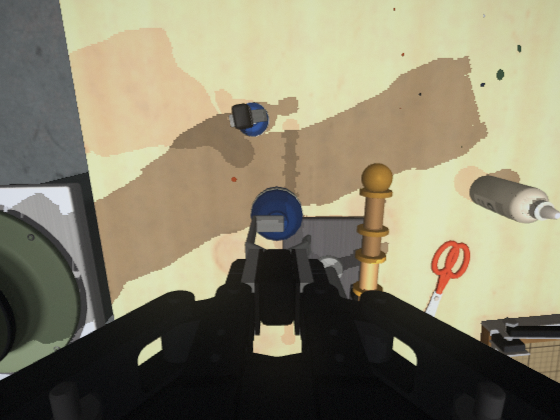

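```bash
python3 - <<'E'
from h import *
s,f,W,ok=look("w3"); p=s["position"]; foot=p[2]-138
X,Y,Z=W[...,0],W[...,1],W[...,2]; d=ok&(np.hypot(X-p[0],Y-p[1])<45)
for lo,hi in((8,20),(20,35),(35,48),(46,52),(52,86),(86,112)):
    P=W[d&(Z-foot>lo)&(Z-foot<hi)]
    if len(P)>9: print(lo,len(P),(P.min(0)-p).round(1),(P.max(0)-p).round(1),(P.mean(0)-p).round(1))
P=W[d&(Z-foot>18)&(Z-foot<40)]
from scipy.optimize import least_squares
r=least_squares(lambda c:np.hypot(P[:,0]-c[0],P[:,1]-c[1])-20,p[:2],loss="soft_l1"); print("cyl centre rel",r.x-p[:2])
E
```

```text
8 43 [ -15.2    8.8 -127.4] [  18.9   20.3 -118. ] [   1.6   17.6 -121.8]
20 671 [ -19.4  -18.9 -118. ] [  21.1   20.2 -103. ] [   2.2    9.1 -108.2]
35 1036 [ -15.2  -16.3 -103. ] [ 17.1  16.6 -90. ] [  3.    3.  -97.8]
46 503 [-15.6  -7.8 -92. ] [  8.    7.  -86.1] [ -3.1   0.5 -89.2]
52 124 [-15.9  -5.1 -85. ] [-12.8   6.3 -52.1] [-13.7   3.7 -67.8]
86 357 [-15.9  -5.9 -51.8] [ 20.7   6.5 -26.5] [  3.2   3.9 -38.3]
cyl centre rel [-0.73875435 -2.68544536]
```

apply_moves(
  rows=[
    [0.48, 0, 2, 0],
    [0, 0, 1.7, 0],
    [0, 1, 0, 0],
    [0, 1.5, 0, 0],
    [0, 1.5, 0, 0],
    [0, 1.5, 0, 0],
    [0, 1.3, 0, 0],
    [0, 0.5, 0, 0],
    [0, 0, 0, 0],
    [0, 0, 0, 0],
  ],
)

```text
clock: 9.57
position: [508.5, 169.7, 271.0]
eef_rot: [-3.141, -0.0, 1.55]
wrist_force: [-0.5, -0.5, -0.8]
gripper_width: 0.155
finger_force: 44.0
```

```bash
cat >> h.py <<'E'
def seats(s,W,ok,c,slope=0.0225):
    X,Y,Z=W[...,0],W[...,1],W[...,2]
    m=ok&(Z>165)&(Z<245)&(abs(X-c)<25)
    for y in range(-150,215,3):
        q=W[m&(abs(Y-y)<1.5)]
        if len(q)>5:
            zt=np.percentile(q[:,2],97); q=q[q[:,2]>zt-9]
            print(y,len(q),q[:,0].min().round(1),q[:,0].max().round(1),zt.round(1))
E
python3 - <<'E'
from h import *
s,f,W,ok=look("w4"); print(s["position"],s["wrist_force"],s["clock"])
seats(s,W,ok,507)
E
```

```text
[508.54346074 169.6547923  271.02215473] [-0.50858131 -0.48557091 -0.77785318] 9.575
81 44 501.3 514.8 207.5
84 73 501.4 514.8 207.7
87 72 501.5 514.9 207.6
90 75 501.6 514.9 207.9
93 73 501.7 514.9 207.8
96 75 501.7 515.0 207.7
99 55 502.5 515.0 208.2
102 7 500.1 516.9 210.7
105 112 497.3 519.1 212.4
108 71 497.4 519.1 212.2
156 11 499.9 518.6 196.5
159 14 501.4 516.5 204.1
162 86 503.0 516.5 207.6
165 16 492.8 529.2 225.1
168 14 492.7 528.3 233.5
171 32 492.8 528.2 234.6
174 147 493.1 526.4 242.3
177 26 494.4 520.7 241.7
180 82 503.5 516.7 207.8
183 116 499.4 521.0 212.2
186 203 499.4 521.0 212.2
189 109 500.7 519.2 210.0
192 147 500.2 520.4 211.3
195 168 499.6 520.5 211.4
198 181 500.4 520.4 211.1
201 167 501.0 520.0 210.0
204 126 502.9 517.5 208.0
```

View pics/w4.png

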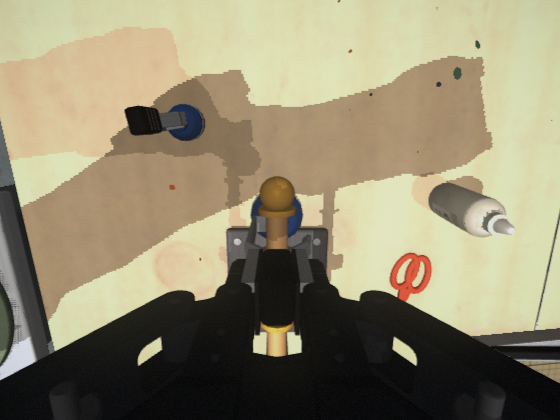

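apply_moves(
  rows=[
    [0.05, 0.13, 1, 0],
    [0, 0, 1, 0],
    [0, 0, 1, 0],
    [0, 0, 0.4, 0],
    [0, 0, 0.2, 0],
    [0, 0, 0.1, 0],
    [0, 0, 0, 0],
    [0, 0, 0, 0],
  ],
)

```text
clock: 10.62
position: [510.3, 170.1, 234.2]
eef_rot: [3.141, -0.0, 1.55]
wrist_force: [-0.2, -0.1, -0.2]
gripper_width: 0.153
finger_force: 44.0
```

```bash
python3 - <<'E'
from h import *
s,f,W,ok=look("w5"); print(s["position"],s["wrist_force"],s["clock"])
seats(s,W,ok,507)
E
```

```text
[510.28691591 170.11117453 234.1734685 ] [-0.21564149 -0.10194187 -0.15031032] 10.625
105 7 498.1 519.5 197.4
108 83 497.7 519.5 200.7
111 49 502.2 515.4 206.8
114 111 502.2 515.4 207.4
117 112 501.7 515.5 207.3
120 117 501.8 515.5 207.3
123 115 501.9 515.5 207.0
126 113 502.0 515.6 207.0
129 54 502.8 515.0 207.6
132 41 502.1 516.6 211.2
135 31 502.2 513.3 212.0
165 11 529.4 530.9 188.9
168 11 494.5 529.4 197.8
171 25 494.7 528.8 198.1
174 117 494.8 528.8 204.5
177 342 491.5 531.9 243.7
180 666 498.7 525.4 244.4
183 22 498.8 504.4 240.0
186 327 499.0 521.5 211.2
189 148 501.2 519.4 209.3
192 204 500.2 520.5 210.1
195 253 499.8 520.5 210.4
198 270 499.9 520.5 210.2
201 258 501.0 519.6 209.0
204 206 502.7 518.2 206.9
207 6 508.7 512.7 201.4
```

apply_moves(
  rows=[
    [0, 0, 0.2, 0],
    [0, 0, 0, 0],
    [0, 0, 0, 0],
    [0, 0, 0, 0],
    [0, 0, 0, 0],
    [0, 0, 0, 0],
    [0, 0, 0, 0],
    [0, 0, 0, 0],
  ],
  gripper=5,
)

```text
clock: 11.68
position: [510.2, 170.1, 232.0]
eef_rot: [-3.142, 0.0, 1.55]
wrist_force: [0.3, -0.1, 0.0]
gripper_width: 0.581
finger_force: 0.0
```

```bash
python3 - <<'E'
from h import *
s,f,W,ok=look("w6"); print(s["position"],s["wrist_force"],s["clock"],s["gripper_width"])
P=barfit(W,ok); seats(s,W,ok,507)
E
```

```text
[510.19440368 170.07929522 231.98633279] [ 0.34228604 -0.14673977  0.00139779] 11.675 0.5811120949707976
n 1592 x=0.0053*dy+508.3 z=0.1076*dy+183.1 y 105.1 181.2
105 70 496.4 520.3 195.4
108 280 497.4 519.6 199.3
111 101 502.2 514.9 195.6
114 116 501.6 515.6 195.0
117 117 501.6 515.7 194.3
120 118 501.7 515.7 194.3
123 121 501.8 515.8 193.4
126 116 501.9 515.8 193.2
129 88 502.6 515.8 192.4
132 45 498.2 520.0 195.7
135 294 498.1 520.0 196.0
138 150 500.3 515.4 194.6
141 78 503.0 516.0 190.5
153 23 497.8 521.0 188.8
156 46 497.9 521.1 188.5
159 14 486.2 486.5 244.7
162 33 486.2 486.7 244.1
165 43 486.3 486.7 242.0
168 42 486.3 486.9 241.9
171 43 486.3 487.1 242.6
174 42 486.5 487.0 241.7
177 46 486.6 487.1 242.2
180 123 482.0 487.1 242.7
183 71 482.0 487.1 242.4
186 206 499.5 520.1 187.9
189 147 500.1 520.3 185.4
192 184 499.7 520.3 185.9
195 202 499.7 520.4 185.5
198 199 500.4 520.4 184.8
201 167 502.1 518.1 183.0
204 49 506.2 514.8 178.8
```

View pics/w6.png

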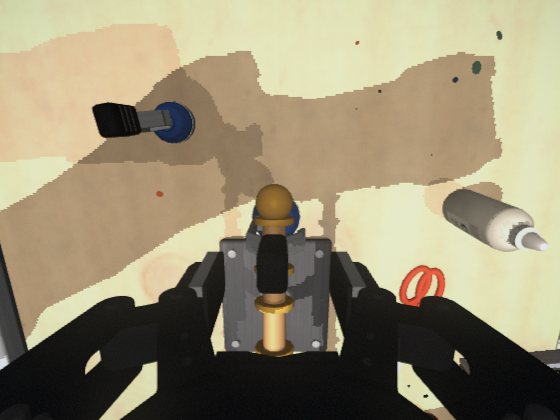

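apply_moves(
  rows=[
    [0, 0, -1.5, 0],
    [0, 0, -3, 0],
    [0, 0, -3, 0],
    [-3, -1, 0, 0],
    [-5, -1, 0, 0],
    [-5, -1, 0, 0],
    [-5, -1, 0, 0],
    [-5, -1, 0, 0],
    [-5, -1, 0, 0],
    [-5, -1, 0, 0],
    [-5, -1, 0, 0],
    [-4, -1, 0, 0],
    [-2, -1, 1, 0],
    [0, 0, 1, 0],
    [0, 0, 0, 0],
    [0, 0, 0, 0],
  ],
  gripper=8.5,
)

```text
clock: 13.72
position: [401.5, -267.1, 287.5]
eef_rot: [3.141, -0.0, 1.551]
wrist_force: [-0.4, -0.7, -0.2]
gripper_width: 0.993
finger_force: 0.0
```

```bash
python3 - <<'E'
from h import *
s,f,W,ok=look("w7"); print(s["position"],s["eef_rot"],s["clock"])
orn(W,ok,(398,-270),146)
for n in ("scene","top"):
    g=grab_frame(n); V,k=world(g); print(n); barfit(V,k)
E
```

```text
[ 401.53276376 -267.05838978  287.45079178] [ 3.14115225e+00 -9.90658277e-05  1.55105107e+00] 13.725
tabtop 385 [ 400.6 -272.8  161.5] [ 392.3 -283.5  158.4] [ 408.9 -262.9  163.7] [ 400.6 -273.3] [19.9 13.9] 73.2
tab 138 [ 401.3 -265.5  145.6] [ 391.5 -279.1  130.2] [ 409.4 -262.8  157.9] [ 400.8 -272.3] [17.9 14.5] 74.3
strap 253 [ 399.5 -272.3  112.3] [ 382.6 -283.5   94.2] [ 420.2 -263.4  121.6] [ 401.6 -273.8] [12.  36.7] 73.4
body 983 [ 402.9 -264.2   42.7] [ 375.4 -287.    13.7] [ 426.3 -247.6   56. ] [ 401.1 -266.9] [38.7 51.4] 86.7
scene
n 134 x=0.0331*dy+499.0 z=-0.1078*dy+199.5 y -24.7 200.1
top
n 308 x=0.0176*dy+505.0 z=-0.1604*dy+208.6 y -129.7 198.7
```

apply_moves(
  rows=[
    [-0.61, -0.07, 0, 0],
    [0, 0, 1.5, 0.136],
    [0, 0, 2.5, 0.136],
    [0, 0, 3, 0],
    [0, 0, 3, 0],
    [0, 0, 2.5, 0],
    [0, 0, 1.65, 0],
    [0, 0, 0, 0],
    [0, 0, 0, 0],
  ],
)

```text
clock: 15.0
position: [400.4, -274.2, 146.2]
eef_rot: [3.141, 0.0, 1.278]
wrist_force: [0.1, -0.2, 0.2]
gripper_width: 0.995
finger_force: 0.0
```

apply_moves(
  rows=[
    [0, 0, 0, 0],
    [0, 0, 0, 0],
    [0, 0, 0, 0],
    [0, 0, 0, 0],
    [0, 0, 0, 0],
    [0, 0, 0, 0],
    [0, 0, 0, 0],
    [0, 0, 0, 0],
  ],
  gripper=0.8,
  newtons=50,
)

```text
clock: 16.0
position: [400.0, -273.8, 145.6]
eef_rot: [-3.141, -0.0, 1.278]
wrist_force: [-2.2, 1.5, 6.3]
gripper_width: 0.157
finger_force: 49.0
```

apply_moves(
  rows=[
    [0, 0, -1, 0],
    [0, 0, -3, 0],
    [0, 0, -4, 0],
    [0, 0, -4, -0.09],
    [0, 0, -3, -0.09],
    [0, 0, -1.5, -0.092],
    [2, 0.5, 0, 0],
    [4, 0.6, 0, 0],
    [4, 0.6, 0, 0],
    [4, 0.6, 0, 0],
    [3.5, 0.3, 0, 0],
    [2.2, 0, 0, 0],
    [0.5, 0, 0, 0],
    [0, 0, 0, 0],
    [0, 0, 0, 0],
    [0, 0, 0, 0],
  ],
)

```text
clock: 18.0
position: [430.3, -73.1, 310.5]
eef_rot: [3.142, 0.0, 1.549]
wrist_force: [-0.4, -0.4, -1.5]
gripper_width: 0.157
finger_force: 48.9
```

```bash
python3 - <<'E'
from h import *
s,f,W,ok=look("w8"); p=s["position"];print(p,s["eef_rot"],s["clock"])
seats(s,W,ok,505)
foot=p[2]-146
X,Y,Z=W[...,0],W[...,1],W[...,2]; d=ok&(np.hypot(X-p[0],Y-p[1])<45)
for lo,hi in((20,35),(94,120)):
    P=W[d&(Z-foot>lo)&(Z-foot<hi)]
    if len(P)>9: print(lo,len(P),(P.min(0)-p).round(1),(P.max(0)-p).round(1))
E
```

```text
[430.34127317 -73.10409134 310.54699283] [3.14154026e+00 1.98871387e-04 1.54857377e+00] 18.0
-123 11 492.4 513.7 235.0
-120 51 492.8 513.8 237.0
-117 147 493.7 512.7 236.9
-114 127 495.2 510.8 235.1
-111 87 496.7 509.1 232.8
-108 85 496.5 509.0 232.3
-105 85 496.8 510.6 232.0
-102 91 496.9 510.4 231.1
-99 93 496.7 510.3 230.5
-96 88 497.0 509.9 230.0
-93 90 497.0 509.9 230.0
-90 49 492.5 509.8 229.1
-87 126 492.9 514.7 232.9
-84 150 492.6 512.9 232.3
-81 90 497.1 510.9 227.5
-78 93 496.9 510.6 227.0
-75 90 497.3 510.5 226.7
-72 93 497.2 510.3 226.0
-69 88 497.3 510.3 225.4
-66 88 497.6 510.2 225.4
-63 94 497.5 511.2 224.2
-60 79 493.5 514.7 227.9
-57 167 493.6 514.7 228.4
-54 94 497.8 511.1 222.9
-51 96 497.7 510.7 222.3
-48 92 497.7 510.4 221.8
-45 95 498.0 510.5 221.3
-42 90 497.8 511.8 220.7
-39 103 497.8 511.6 220.8
-36 90 498.0 511.6 219.6
-33 97 498.1 511.4 219.3
-30 100 498.2 511.2 218.6
-27 91 498.2 511.3 218.3
-24 102 498.5 510.9 217.8
-21 96 498.3 512.2 217.3
-18 99 498.2 511.9 216.6
-15 107 498.4 511.7 216.3
-12 87 498.7 511.4 215.9
-9 101 498.8 511.4 215.2
-6 100 498.6 511.4 214.6
-3 94 498.8 512.4 214.1
0 105 498.9 512.7 213.7
3 106 498.9 512.1 213.0
6 104 499.0 512.0 212.5
9 94 499.2 511.9 212.2
12 103 499.0 511.8 211.4
15 100 499.2 511.6 211.3
18 105 499.3 513.1 210.3
21 102 499.2 512.8 209.9
24 166 489.7 522.6 214.8
27 249 489.4 522.9 216.3
30 241 489.4 523.1 216.3
33 239 486.0 523.0 216.5
36 236 486.7 526.4 216.2
39 228 489.6 523.5 216.4
42 203 489.5 523.3 216.4
45 122 490.0 523.4 215.5
48 69 500.1 512.7 207.2
51 108 499.9 512.3 205.2
54 107 500.1 513.2 204.4
57 106 500.0 514.1 204.2
60 108 500.1 513.8 203.3
63 112 500.2 513.3 202.8
66 102 500.4 513.3 202.0
69 78 500.2 512.8 201.4
72 3 500.4 500.6 193.8
75 34 502.5 507.6 169.1
78 38 502.5 507.4 169.7
81 9 502.5 505.2 168.8
20 341 [ -24.9  -24.2 -125. ] [  26.8   26.2 -111. ]
94 362 [-15.8  -5.5 -51.4] [ 20.6   6.6 -26.1]
```

View pics/w8.png

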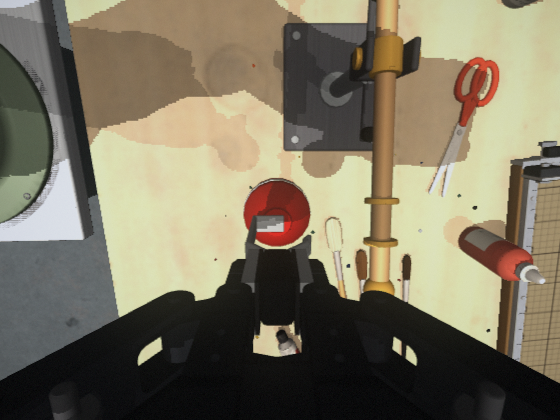

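apply_moves(
  rows=[
    [0, 0, 1.2, 0],
    [0, 0, 0.95, 0],
    [0.16, 1, 0, 0],
    [0, 1.5, 0, 0],
    [0, 1.5, 0, 0],
    [0, 1.5, 0, 0],
    [0, 1.3, 0, 0],
    [0, 0.6, 0, 0],
    [0, 0, 0, 0],
    [0, 0, 0, 0],
  ],
)

```text
clock: 19.3
position: [504.0, -72.5, 289.0]
eef_rot: [-3.141, -0.0, 1.55]
wrist_force: [-0.0, -0.3, -1.1]
gripper_width: 0.153
finger_force: 49.0
```

```bash
python3 - <<'E'
from h import *
s,f,W,ok=look("w9"); p=s["position"];print(p,s["eef_rot"],s["clock"],s["wrist_force"])
seats(s,W,ok,505)
E
```

```text
[504.04539769 -72.45323373 289.04118851] [-3.14143838e+00 -7.69816594e-05  1.54954878e+00] 19.3 [-0.00356909 -0.27646418 -1.10491527]
-129 11 500.0 506.4 236.4
-93 26 489.7 520.0 184.3
-90 35 488.5 520.6 188.7
-87 55 489.4 522.9 191.0
-84 69 489.8 524.3 192.6
-81 48 497.9 511.3 226.8
-78 114 491.1 524.6 227.0
-75 11 523.8 524.6 241.5
-72 13 491.2 524.6 241.1
-69 17 491.2 524.5 242.4
-66 49 488.3 524.6 243.5
-63 107 498.2 511.6 224.2
-60 87 493.4 516.0 227.5
-57 209 494.1 515.4 228.1
-54 109 498.5 511.8 222.8
-51 108 498.6 511.8 222.2
-48 110 498.6 511.9 221.7
-45 108 498.7 511.9 221.3
-42 108 498.8 512.0 220.8
-39 112 498.9 512.0 220.3
-36 107 499.0 512.1 219.9
-33 110 499.0 512.1 219.4
-30 112 499.1 512.2 219.1
-27 112 499.1 512.2 218.5
-24 114 498.5 512.3 218.0
-21 115 498.6 512.3 217.1
-18 115 498.6 512.4 216.8
-15 115 498.7 512.5 216.3
-12 116 498.8 512.5 215.7
-9 119 498.9 512.6 215.2
-6 123 498.9 512.6 214.7
-3 118 499.0 512.6 214.2
0 117 499.1 512.7 213.7
3 114 499.2 512.8 213.5
6 123 499.3 512.8 212.8
9 122 499.4 512.9 212.6
12 121 499.4 512.9 211.6
15 115 499.5 513.0 211.1
18 122 499.6 513.0 210.8
21 120 499.6 513.1 210.1
24 195 491.0 523.1 214.9
27 274 489.9 523.1 216.5
30 258 490.1 523.1 216.4
33 253 487.9 526.6 216.5
36 255 486.3 526.6 216.4
39 249 489.7 523.8 216.6
42 235 490.0 523.7 216.5
45 141 490.9 522.6 215.2
48 80 500.4 513.5 207.4
51 125 500.4 513.6 205.1
54 123 500.5 513.7 204.0
57 126 500.5 513.7 204.1
60 128 500.6 513.8 203.6
63 110 500.7 513.8 203.1
66 7 500.7 513.8 198.5
```

apply_moves(
  rows=[
    [0, 0.08, 1, 0],
    [0, 0, 1, 0],
    [0, 0, 1, 0],
    [0, 0, 0.5, 0],
    [0, 0, 0.3, 0],
    [0, 0, 0.2, 0],
    [0, 0, 0.2, 0],
    [0, 0, 0.2, 0],
    [0, 0, 0.2, 0],
    [0, 0, 0.2, 0],
    [0, 0, 0.2, 0],
    [0, 0, 0.2, 0],
    [0, 0, 0.2, 0],
    [0, 0, 0.2, 0],
    [0, 0, 0.2, 0],
    [0, 0, 0, 0],
    [0, 0, 0, 0],
  ],
)

```text
clock: 21.48
position: [505.2, -72.4, 231.0]
eef_rot: [-3.141, -0.0, 1.55]
wrist_force: [-1.0, -0.2, -0.7]
gripper_width: 0.154
finger_force: 49.1
```

```bash
python3 - <<'E'
from h import *
s,f,W,ok=look("w10"); p=s["position"];print(p,s["eef_rot"],s["clock"],s["wrist_force"])
barfit(W,ok)
X,Y,Z=W[...,0],W[...,1],W[...,2]
for y in(-100,-87,-60,-57,-20,0,20):
    q=W[ok&(Z>165)&(Z<240)&(abs(X-505)<20)&(abs(Y-y)<1.5)]
    if len(q)>5: print(y,len(q),np.percentile(q[:,2],97).round(1))
E
```

```text
[505.17751265 -72.36109484 231.01907837] [-3.14149732e+00 -2.10578699e-05  1.54970498e+00] 21.475 [-1.01014925 -0.20327511 -0.7206838 ]
n 8353 x=0.0198*dy+506.8 z=0.0357*dy+207.0 y -130.5 43.2
-60 733 238.6
-57 199 204.8
-20 179 206.0
0 209 206.6
20 233 207.2
```

apply_moves(
  rows=[
    [0, 0, 0, 0],
    [0, 0, 0, 0],
    [0, 0, 0, 0],
    [0, 0, 0, 0],
    [0, 0, 0, 0],
    [0, 0, 0, 0],
    [0, 0, 0, 0],
    [0, 0, 0, 0],
  ],
  gripper=5,
)

```text
clock: 22.52
position: [505.2, -72.4, 231.0]
eef_rot: [-3.142, 0.0, 1.55]
wrist_force: [-0.3, -0.5, -0.2]
gripper_width: 0.584
finger_force: 0.0
```

```bash
python3 - <<'E'
from h import *
s,f,W,ok=look("w11"); p=s["position"];print(p,s["clock"],s["wrist_force"])
barfit(W,ok)
X,Y,Z=W[...,0],W[...,1],W[...,2]
for y in(-100,-87,-60,-57,-20,0,20):
    q=W[ok&(Z>165)&(Z<240)&(abs(X-505)<20)&(abs(Y-y)<1.5)]
    if len(q)>5: print(y,len(q),np.percentile(q[:,2],97).round(1))
E
```

```text
[505.1954322  -72.38331382 230.98539487] 22.525 [-0.30121408 -0.5356201  -0.2201717 ]
n 7281 x=0.0253*dy+507.0 z=0.1000*dy+207.3 y -67.5 42.8
-87 63 196.4
-60 402 204.3
-57 219 200.1
-20 184 203.5
0 209 205.0
20 241 206.7
```

View pics/w11.png

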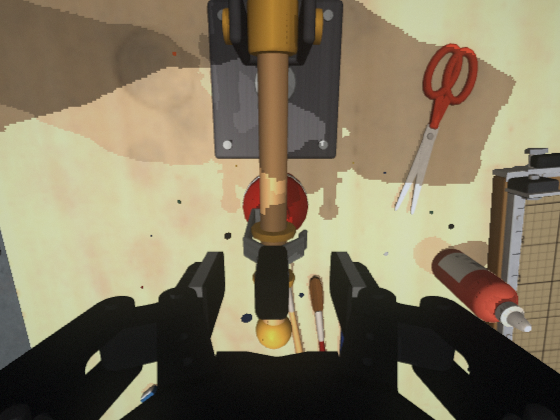

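apply_moves(
  rows=[
    [0, 0, -1.5, 0],
    [0, 0, -3, 0],
    [0, 0, -3, 0],
    [1, -2, 0, 0],
    [2.5, -3, 0, 0],
    [4, -3, 0, 0],
    [5, -2, 0, 0],
    [5, -0.4, 0, 0],
    [5, 0, 0, 0],
    [4.5, 0, 0, 0],
    [3, 0, 0.5, -0.09],
    [0.5, 0, 1, -0.096],
    [0, 0, 0, 0],
    [0, 0, 0, 0],
  ],
  gripper=8.5,
)

```text
clock: 24.32
position: [407.5, 234.2, 291.8]
eef_rot: [3.141, -0.0, 1.733]
wrist_force: [0.1, 0.8, -0.7]
gripper_width: 0.995
finger_force: 0.0
```

```bash
python3 - <<'E'
from h import *
s,f,W,ok=look("w12"); print(s["position"],s["eef_rot"],s["clock"])
orn(W,ok,(408,241),138)
for n in ("scene","top"):
    g=grab_frame(n); V,k=world(g); print(n); barfit(V,k)
E
```

```text
[407.50039564 234.22924853 291.80714341] [ 3.14086901e+00 -2.33027659e-04  1.73262856e+00] 24.325
tabtop 380 [408.  241.9 153.3] [400.3 230.9 150.3] [415.9 251.6 155.5] [408.1 241.4] [13.6 20.4] 8.9
tab 84 [406.6 250.5 136.9] [399.9 230.9 123.2] [413.9 252.  149.9] [405.1 242.8] [21.  12.7] 72.5
strap 252 [409.1 242.2 104.1] [390.4 233.5  89. ] [427.7 249.6 112.3] [409.3 241.5] [36.8 12.1] 8.1
body 487 [408.2 250.4  36. ] [388.  234.6  11.4] [427.5 261.3  47.9] [407.2 248.7] [39.5 24.9] 5.3
scene
n 329 x=0.0123*dy+499.6 z=0.0668*dy+202.7 y -137.6 198.1
top
n 288 x=0.0255*dy+504.7 z=0.0734*dy+206.8 y -129.1 198.1
```

apply_moves(
  rows=[
    [0.69, 0.17, 0, 0.012],
    [0, 0, 3, 0],
    [0, 0, 4, 0],
    [0, 0, 3.5, 0],
    [0, 0, 3, 0],
    [0, 0, 1.85, 0],
    [0, 0, 0, 0],
    [0, 0, 0, 0],
  ],
)

```text
clock: 25.48
position: [408.1, 242.1, 138.2]
eef_rot: [3.141, -0.0, 1.723]
wrist_force: [0.6, -0.1, 0.1]
gripper_width: 0.993
finger_force: 0.0
```

apply_moves(
  rows=[
    [0, 0, 0, 0],
    [0, 0, 0, 0],
    [0, 0, 0, 0],
    [0, 0, 0, 0],
    [0, 0, 0, 0],
    [0, 0, 0, 0],
    [0, 0, 0, 0],
    [0, 0, 0, 0],
  ],
  gripper=0.8,
  newtons=40,
)

```text
clock: 26.48
position: [407.6, 241.8, 137.7]
eef_rot: [-3.141, -0.0, 1.724]
wrist_force: [-1.6, 0.1, 5.9]
gripper_width: 0.162
finger_force: 43.5
```

apply_moves(
  rows=[
    [0, 0, -1, 0],
    [0, 0, -3, 0],
    [0, 0, -4, 0],
    [0, 0, -4, 0.087],
    [0, 0, -3, 0.087],
    [0, 0, -2, 0],
    [-2, 0.5, 0, 0],
    [-3.5, 1, 0, 0],
    [-3.5, 1, 0, 0],
    [-2.2, 0, 0, 0],
    [-1, 0, 0, 0],
    [0, 0, 0, 0],
    [0, 0, 0, 0],
  ],
)

```text
clock: 28.1
position: [430.1, 120.2, 307.6]
eef_rot: [3.142, -0.0, 1.551]
wrist_force: [0.2, 0.6, -1.3]
gripper_width: 0.159
finger_force: 42.5
```

```bash
python3 - <<'E'
from h import *
s,f,W,ok=look("w13"); p=s["position"];print(p,s["eef_rot"],s["clock"])
seats(s,W,ok,508)
foot=p[2]-138
X,Y,Z=W[...,0],W[...,1],W[...,2]; d=ok&(np.hypot(X-p[0],Y-p[1])<45)
for lo,hi in((20,35),(86,112)):
    P=W[d&(Z-foot>lo)&(Z-foot<hi)]
    if len(P)>9: print(lo,len(P),(P.min(0)-p).round(1),(P.max(0)-p).round(1))
E
```

```text
[430.11085257 120.24711841 307.57779878] [ 3.14155449e+00 -2.10992050e-04  1.55088471e+00] 28.1
33 9 489.5 503.0 173.9
36 21 489.5 503.8 175.4
39 40 489.7 505.7 178.4
42 27 489.8 506.1 183.1
45 35 489.8 494.3 191.0
48 33 501.2 510.2 168.9
51 29 502.0 510.1 169.0
54 31 501.9 510.2 168.8
57 34 500.5 510.5 169.3
60 11 500.2 513.4 206.8
63 63 500.2 513.3 209.8
66 59 500.4 512.8 210.2
69 64 500.5 513.5 210.6
72 65 500.4 513.1 210.5
75 59 500.6 514.4 211.0
78 72 500.5 513.4 211.6
81 65 500.4 513.8 211.0
84 70 500.7 513.6 211.3
87 67 500.5 514.3 211.6
90 71 501.0 513.8 211.9
93 67 501.0 514.0 212.3
96 75 501.1 514.2 212.4
99 65 500.8 513.4 212.7
102 38 498.7 518.0 217.7
105 160 497.0 518.9 217.6
108 127 496.7 519.3 214.6
111 75 501.2 515.0 213.7
114 76 501.4 514.5 214.3
117 80 501.3 515.1 214.1
120 80 501.4 514.2 214.5
123 77 501.6 514.8 215.0
126 83 501.4 514.9 215.2
129 69 501.5 514.3 215.5
132 90 497.7 519.3 220.1
135 176 497.5 519.2 219.8
138 86 501.7 514.9 216.0
141 86 501.9 515.7 216.4
144 90 501.9 514.5 216.5
147 89 502.0 515.4 216.8
150 86 502.1 514.6 217.0
153 88 498.4 515.8 222.1
156 102 497.5 511.9 222.2
159 17 502.0 503.3 243.5
162 32 501.6 502.9 243.8
165 35 501.7 502.7 243.8
168 35 501.8 503.0 243.9
171 33 502.0 503.0 243.3
174 36 501.8 503.8 243.4
177 47 502.3 513.1 244.3
180 104 501.9 516.8 223.6
183 164 498.8 520.2 224.4
186 137 498.4 519.7 222.6
189 149 500.4 519.2 223.5
192 161 499.3 519.3 224.4
195 165 499.4 519.5 224.6
198 153 499.8 519.3 223.9
201 126 500.9 518.1 222.8
204 53 503.3 515.1 219.6
20 665 [ -19.2  -19.3 -117.8] [  20.9   20.2 -103. ]
86 347 [-15.8  -6.4 -51.9] [ 20.7   6.5 -26.2]
```

View pics/w13.png

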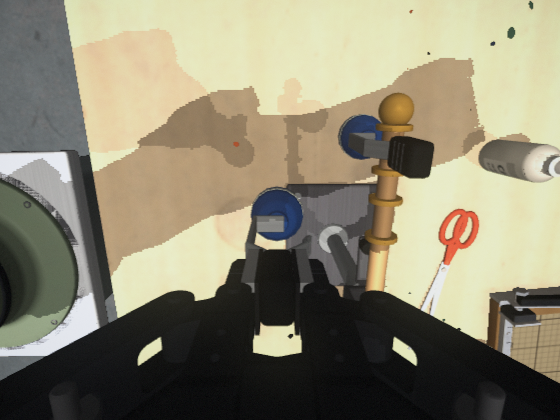

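apply_moves(
  rows=[
    [0.07, 0, 1.5, 0],
    [0, 0, 1.5, 0],
    [0, 1, 0, 0],
    [0, 1.5, 0, 0],
    [0, 1.5, 0, 0],
    [0, 1.5, 0, 0],
    [0, 1.5, 0, 0],
    [0, 0.85, 0, 0],
    [0, 0, 0, 0],
    [0, 0, 0, 0],
  ],
)

```text
clock: 29.4
position: [508.3, 118.3, 277.5]
eef_rot: [-3.141, 0.0, 1.55]
wrist_force: [-0.4, -0.1, -0.8]
gripper_width: 0.157
finger_force: 42.5
```

```bash
python3 - <<'E'
from h import *
s,f,W,ok=look("w14"); p=s["position"];print(p,s["eef_rot"],s["clock"],s["wrist_force"])
seats(s,W,ok,508)
E
```

```text
[508.29267182 118.33073002 277.46744407] [-3.14120885e+00  1.89042299e-05  1.54976611e+00] 29.4 [-0.41982451 -0.10736821 -0.77523094]
27 56 496.4 518.7 210.6
30 106 494.7 524.6 211.1
33 104 494.5 524.5 214.9
36 128 491.8 524.5 216.2
39 117 492.0 523.3 216.6
42 140 492.1 523.7 216.4
45 216 492.1 523.4 215.6
48 63 498.4 513.4 208.4
51 17 503.0 511.3 209.1
102 9 499.7 521.1 172.7
105 2 516.3 517.6 204.1
108 43 499.8 518.2 213.1
111 94 502.1 528.9 214.3
114 8 528.1 528.9 230.5
117 19 492.6 528.0 240.8
120 34 492.7 527.9 241.7
123 121 492.8 526.7 244.0
126 10 493.9 497.1 239.7
129 71 502.0 515.8 215.3
132 119 498.0 520.0 220.3
135 232 498.0 520.1 219.9
138 103 502.3 515.9 216.2
141 110 502.4 515.9 216.5
144 111 502.5 515.9 216.7
147 110 502.6 516.0 216.9
150 17 503.4 514.7 217.1
153 25 498.3 520.8 217.8
156 47 497.4 520.9 217.6
165 108 492.8 526.6 215.4
168 110 492.9 525.9 216.1
171 112 493.8 526.4 216.7
174 6 502.4 516.9 232.6
177 52 502.6 515.9 244.2
180 137 501.2 519.0 223.6
183 223 498.9 520.7 224.5
186 184 498.3 521.5 222.1
189 193 500.8 519.8 223.3
192 220 499.8 520.8 224.4
195 229 499.9 520.9 224.4
198 207 500.0 520.3 223.9
201 160 501.7 518.7 222.7
204 63 504.6 516.6 220.2
```

apply_moves(
  rows=[
    [0.13, 0.05, 1, 0],
    [0, 0, 1, 0],
    [0, 0, 0.8, 0],
    [0, 0, 0.4, 0],
    [0, 0, 0.3, 0],
    [0, 0, 0.2, 0],
    [0, 0, 0.2, 0],
    [0, 0, 0.2, 0],
    [0, 0, 0.2, 0],
    [0, 0, 0.2, 0],
    [0, 0, 0, 0],
    [0, 0, 0, 0],
  ],
)

```text
clock: 30.95
position: [509.1, 119.6, 232.5]
eef_rot: [-3.141, 0.0, 1.55]
wrist_force: [-1.8, -0.1, -0.1]
gripper_width: 0.157
finger_force: 42.6
```

```bash
python3 - <<'E'
from h import *
s,f,W,ok=look("w15"); p=s["position"];print(p,s["clock"],s["wrist_force"])
X,Y,Z=W[...,0],W[...,1],W[...,2]
for y in(90,108,134,141,147,184,195):
    q=W[ok&(Z>165)&(Z<235)&(abs(X-508)<20)&(abs(Y-y)<1.5)]
    if len(q)>5: print(y,len(q),np.percentile(q[:,2],97).round(1))
E
```

```text
[509.1372091  119.64526514 232.50454767] 30.95 [-1.83274584 -0.13066661 -0.10327122]
134 246 210.0
141 157 205.1
147 163 205.1
184 339 208.9
195 325 207.9
```

apply_moves(
  rows=[
    [0, 0, 0, 0],
    [0, 0, 0, 0],
    [0, 0, 0, 0],
    [0, 0, 0, 0],
    [0, 0, 0, 0],
    [0, 0, 0, 0],
    [0, 0, -1, 0],
    [0, 0, -2, 0],
    [0, 0, -3, 0],
    [0, 0, -3, 0],
    [0, -2, 0, 0],
    [0, -4, 0, 0],
    [0, -2, 0, 0],
    [0, 0, 0, 0],
    [0, 0, 0, 0],
    [0, 0, 0, 0],
    [0, 0, 0, 0],
  ],
  gripper=5,
)

```text
clock: 33.12
position: [429.5, 121.2, 322.4]
eef_rot: [-3.141, 0.0, 1.549]
wrist_force: [0.9, 0.2, -0.1]
gripper_width: 0.588
finger_force: 0.0
```

```bash
python3 - <<'E'
from h import *
for i in range(2):
    s,f,W,ok=look("w16"); print(s["position"],s["clock"])
    barfit(W,ok)
    seats(s,W,ok,508) if i else 0
for n in ("scene","top"):
    g=grab_frame(n); V,k=world(g); print(n); barfit(V,k)
    if n=="scene": cv2.imwrite("pics/s2.png",cv2.resize(g["image"][140:340,180:440],None,fx=3,fy=3))
E
```

```text
[429.50605135 121.23168119 322.38427308] 33.125
n 2728 x=-0.0012*dy+505.1 z=0.0164*dy+204.1 y 59.9 201.0
[429.45486887 121.23140222 322.37129103] 33.175
n 2742 x=-0.0005*dy+505.0 z=0.0161*dy+204.1 y 60.4 201.0
45 6 521.6 523.3 185.0
60 5 511.6 513.6 205.9
63 12 508.9 513.0 206.8
66 18 507.1 512.7 207.4
69 30 505.3 513.9 207.4
72 38 504.0 513.7 207.2
75 52 500.4 513.0 207.5
78 59 500.7 514.1 207.7
81 63 500.5 513.7 207.2
84 56 500.6 513.7 207.1
87 64 500.6 514.5 207.2
90 62 500.6 513.9 207.5
93 65 500.7 513.8 207.6
96 59 501.0 513.4 207.4
99 59 501.0 513.0 206.9
102 25 501.1 510.8 208.6
105 52 496.9 507.9 211.6
108 56 497.0 505.1 210.4
111 8 501.0 501.7 244.4
114 19 501.0 501.7 244.1
117 22 500.9 501.8 242.9
120 24 500.9 501.7 242.8
123 24 501.3 502.0 243.3
126 29 500.9 502.2 241.8
129 83 501.6 514.6 243.9
132 56 498.0 519.0 211.5
135 143 497.1 519.4 211.9
138 79 497.4 514.9 207.3
141 68 501.9 514.7 207.3
144 75 502.0 515.5 207.5
147 73 502.0 515.3 207.2
150 76 502.2 514.8 207.0
153 69 497.9 520.3 211.3
156 122 497.8 518.6 211.5
159 5 506.1 511.6 244.7
162 19 501.9 504.5 244.1
165 27 501.9 502.6 243.0
168 29 501.6 502.8 242.5
171 27 502.0 502.8 243.4
174 29 502.0 503.1 242.7
177 28 502.1 503.3 244.3
180 21 502.9 515.7 243.5
183 119 498.3 519.5 211.4
186 113 499.1 519.5 211.4
189 101 500.3 518.5 209.2
192 133 499.5 519.8 210.4
195 117 499.6 518.7 211.0
198 130 499.7 519.4 210.2
201 99 500.5 518.3 208.7
204 54 502.8 516.5 206.4
scene
n 357 x=0.0144*dy+499.1 z=0.0015*dy+203.4 y -136.6 200.2
top
n 187 x=0.0381*dy+505.2 z=0.0067*dy+207.4 y -131.4 76.0
```

View pics/s2.png

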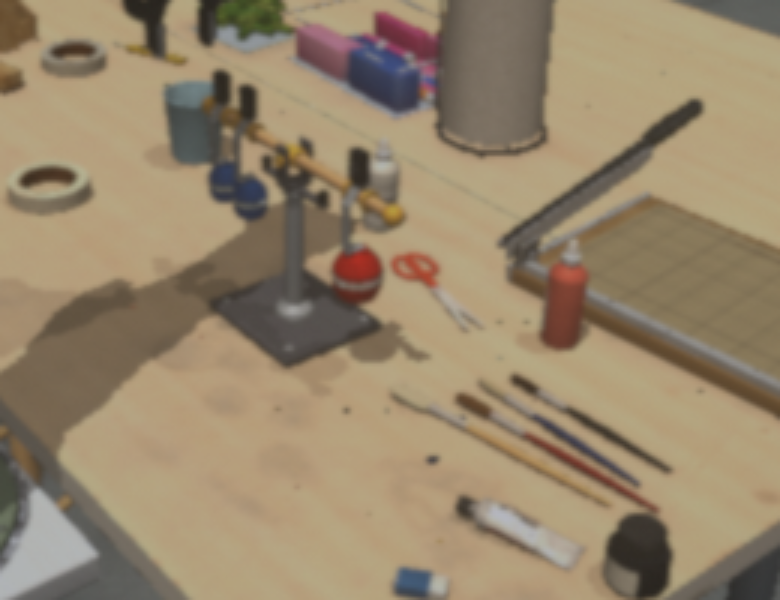

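apply_moves(
  rows=[
    [0, -1, -2, 0],
    [0, 0, -2, 0],
    [0, 0, 0, 0],
    [0, 0, 0, 0],
    [0, 0, 0, 0],
    [0, 0, 0, 0],
    [0, 0, 0, 0],
    [0, 0, 0, 0],
    [0, 0, 0, 0],
    [0, 0, 0, 0],
    [0, 0, 0, 0],
    [0, 0, 0, 0],
    [0, 0, 0, 0],
    [0, 0, 0, 0],
    [0, 0, 0, 0],
    [0, 0, 0, 0],
  ],
)

```text
clock: 35.33
position: [419.2, 121.5, 362.5]
eef_rot: [-3.142, 0.0, 1.55]
wrist_force: [0.8, 0.5, 0.4]
gripper_width: 0.591
finger_force: 0.0
```

```bash
python3 - <<'E'
from h import *
g=grab_frame("scene"); barfit(*world(g))
print(close_job())
E
```

```text
n 347 x=0.0205*dy+499.5 z=0.0012*dy+203.4 y -135.3 197.8
the job is handed in; nothing more can be done
None
```

All three ornaments are hung on their seats, in the order small (outer), large, small (inner); the bar measured level (about 0.001 rad) just before I handed the job in at about 35 s, and no verdict came back.

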